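# Put the hole saws away on their dowel board

## Robot

A 7-joint arm with a two-finger parallel gripper is mounted at the origin on a cart in front of the work surface, level with it; the furniture and walls round the work are solid. World frame = base frame: x ahead of the robot, y to its left, z up, the work surface at z = 0. Lengths are in m, angles in degrees, forces in N, time in s.
With the tool pointing down it reaches from about 0.425 to 0.825 m from the base axis. Payload 3.6 kg.
Tool frame: the origin (TCP) lies at the centre of the arm's flange, where the gripper is bolted on; the fingertips stand 173 mm ahead of it and the grasp point (between the pads) lies manip.tcp_to_grasp ahead of it (manip.tcp_to_grasp is the distance from the TCP to the grasp point, in m); z points along the fingers, y is the line along which they close (so a half turn about z gives the same grasp; the last joint's range is limited). The gripper opens to 85 mm and grips with 20 to 120 N. Pads are 22 mm wide; open, the fingers measure 114 mm over their backs; the gripper's body (76 mm by 85 mm) begins 54 mm behind the grasp point. The pads swing forward as they close: fully open they stand 13 mm farther back than shut.
Start: joints at [70.273, 35.231, -0.722, 81.555, 0.464, 63.22, -2.315], TCP at [0.203, -0.617, 0.405] pointing down, gripper open.
Joint ranges: [-178.69, 178.69], [-17.37, 117.87], [-77.05, 75.6], [15.02, 138.74], [-78.02, 258.01], [0.78, 113.62], [-162.83, 162.83]. Speed limits (degrees/s): [159.86, 159.86, 180, 180, 180, 180, 180].

## Interface

Orientations are given as [roll, pitch, yaw] about the fixed x, y, z axes, in that order (R = Rz(yaw) Ry(pitch) Rx(roll)).
In Python, from plant import manip, imaging, ticket gives the robot as it stands.
- The arm moves only by the tool servo_tool, never from a script. Its argument "commands" is text: rows parted by semicolons, each of 7 numbers parted by spaces: the shift along the tool's x, y, z in mm, then the turn, a rotation vector about the tool's x, y, z in degrees, then the finger opening in mm, from 0 to 85.4. In form: tx ty tz wx wy wz gripper; .... A call has 1 to 8 rows; each row is the pose to reach, as a shift and turn from the pose commanded when the call began, along the tool's axes at that moment; what a row does not reach only later rows make up. A row lasts 1/8 s, in which the tool goes at most 62.5 mm and 10.7 degrees, less where a joint would pass 70% of its speed; a pose out of reach is approached as far as the arm can. A call with a gripper value outside its range is refused whole. The fingers move at their own pace and stop on an object; the grip force is fixed at half the most. Time passes only in rows, so rows that repeat a pose let the fingers close. It gives the time, the measured TCP pose, the force, the opening and the grip force at its end, in the units of the state.
- manip.sense(): the state, without advancing time (a new reading comes with each control period).
- imaging.capture(name): name is "side" or "top"; returns the picture (420x560x3 uint8, blue, green, red); there is no depth.
- imaging.calibration(name): a dict with "K" (3x3 intrinsics, pixels), "distortion" ([k1, k2, p1, p2, k3] as OpenCV has them; the pictures are not rectified), "rvec" (rotation vector, rad) and "tvec" (3), from world to camera coordinates, as OpenCV has them. Camera axes: x right, y down, z forward; pixel columns grow to the right and rows downward; lengths in m; the calibration is good to about 2 mm. A picture is of the moment at which its call begins. calibration takes no time and is no camera call.
- ticket.job_done(): hands the job in; it is judged then, once.
The state is a dict: "clock": time; "joint_positions": joint angles; "joint_velocities": joint speeds; "joint_efforts": joint torques, N m; "eef_pos": TCP position; "tcp_rot": TCP orientation; "force": force on the tool from outside, world axes, zero at the start; "ft_torque": the same for the moment, N m; "width": finger opening in m; "finger_force": force on a finger pad.
Only numpy, scipy, OpenCV 4.12 (cv2) and the standard library are available. Lean on these libraries where they do the work, as an engineer would, in place of code of your own. Each camera call takes 0.05 s, during which the arm holds its last target. There are 200 camera calls.

## Task

Put the four hole saws away on the dowel board in order of size, each over its own dowel: the smallest saw on the thinnest dowel, and so on up to the largest on the thickest. Leave every saw standing upright, teeth down, with its rim right down flat on the board.

Things in the scene. Friction and masses are not known exactly. Their poses are not given: they have to be found in the camera images.
- saw_32_mid (a point): the smallest hole saw: a grey steel cup 32 mm across, standing teeth down, 90 mm tall in all: cup 38 mm (bore 26 mm wide, 34 mm deep), hexagonal nut 12 mm tall and 22 mm wide, then a steel shank 11 mm thick, 40 mm long, good to grip. The point is on its axis half-way up, 45 mm above the teeth; the shank runs from 5 to 45 mm above it. z is up; yaw is of no account
- saw_44_mid (a point): the second smallest hole saw: a grey steel cup 44 mm across, standing teeth down, 90 mm tall in all: cup 38 mm (bore 38 mm wide, 34 mm deep), hexagonal nut 12 mm tall and 22 mm wide, then a steel shank 11 mm thick, 40 mm long, good to grip. The point is on its axis half-way up, 45 mm above the teeth; the shank runs from 5 to 45 mm above it. z is up; yaw is of no account
- saw_56_mid (a point): the second largest hole saw: a grey steel cup 56 mm across, standing teeth down, 90 mm tall in all: cup 38 mm (bore 50 mm wide, 34 mm deep), hexagonal nut 12 mm tall and 22 mm wide, then a steel shank 11 mm thick, 40 mm long, good to grip. The point is on its axis half-way up, 45 mm above the teeth; the shank runs from 5 to 45 mm above it. z is up; yaw is of no account
- saw_68_mid (a point): the largest hole saw: a grey steel cup 68 mm across, standing teeth down, 90 mm tall in all: cup 38 mm (bore 62 mm wide, 34 mm deep), hexagonal nut 12 mm tall and 22 mm wide, then a steel shank 11 mm thick, 40 mm long, good to grip. The point is on its axis half-way up, 45 mm above the teeth; the shank runs from 5 to 45 mm above it. z is up; yaw is of no account
- dowel_32: the thinnest of four upright wooden dowels, in a row in order of thickness on a plywood board fixed to the bench: 15 mm thick, 26 mm tall, the top 8 mm tapering to 6 mm thinner. The origin is at its foot on its axis, on the board's top, 18 mm above the bench; z is up, y along the row towards the thick end. Axes 52, 64, 76 mm apart from the thin end; board 258 x 94 mm
- dowel_44: the second thinnest of four upright wooden dowels, in a row in order of thickness on a plywood board fixed to the bench: 27 mm thick, 26 mm tall, the top 8 mm tapering to 6 mm thinner. The origin is at its foot on its axis, on the board's top, 18 mm above the bench; z is up, y along the row towards the thick end
- dowel_56: the second thickest of four upright wooden dowels, in a row in order of thickness on a plywood board fixed to the bench: 39 mm thick, 26 mm tall, the top 8 mm tapering to 6 mm thinner. The origin is at its foot on its axis, on the board's top, 18 mm above the bench; z is up, y along the row towards the thick end
- dowel_68: the thickest of four upright wooden dowels, in a row in order of thickness on a plywood board fixed to the bench: 51 mm thick, 26 mm tall, the top 8 mm tapering to 6 mm thinner. The origin is at its foot on its axis, on the board's top, 18 mm above the bench; z is up, y along the row towards the thick end

How it is judged (in metres and radians):
At the end, for the whole second after the job is handed in: Each of the four hole saws is over the dowel of its own rank (smallest on thinnest ... largest on thickest), its axis within 10 mm of the dowel's, its rim down on the board within 5 mm, upright within about 4.5 degrees, and at rest (horizontal distance between saw_32_mid and dowel_32 below 0.01 m and z of saw_32_mid in the frame of dowel_32 between 0.04 and 0.05 m and angle between each of saw_32_mid, saw_44_mid, saw_56_mid, saw_68_mid's own z axis and vertical below 0.08 rad and linear speed of each of saw_32, saw_44, saw_56, saw_68 below 0.02 m/s and horizontal distance between saw_44_mid and dowel_44 below 0.01 m and z of saw_44_mid in the frame of dowel_44 between 0.04 and 0.05 m and horizontal distance between saw_56_mid and dowel_56 below 0.01 m and z of saw_56_mid in the frame of dowel_56 between 0.04 and 0.05 m and horizontal distance between saw_68_mid and dowel_68 below 0.01 m and z of saw_68_mid in the frame of dowel_68 between 0.04 and 0.05 m); the robot touches nothing.
It also fails if it takes over 101 s, if anything falls off the work surface, if the arm or the gripper's body presses on something with over 40 N, if the wrist force passes 120 N, or if a joint passes its speed limit or range.

## Working session

There is one attempt and no reset: what is moved stays moved. The work goes in short steps, Python scripts to look and compute and a tool call to move; the robot and the scene stay as the last step left them, time stands still between calls to the robot, and variables do not carry over. Pictures are saved under pics/ and viewed, at most 14 in all, crops included, and the job is handed in when it is done.

Besides the shell and the picture viewer there is one more tool, called after "Emit:" as name(argument=value, ...) on one line, values as JSON. servo_tool: Moves the arm, as the interface text tells. Its arguments: {"type":"object","properties":{"commands":{"type":"string"}},"required":["commands"]}

```bash
mkdir -p pics
python3 - <<'E'
from plant import manip, imaging
import cv2
s=manip.sense(); print(s, manip.tcp_to_grasp)
for n in("top","side"):
    cv2.imwrite(f"pics/{n}0.png",imaging.capture(n)); print(n,imaging.calibration(n))
E
```

```text
{'clock': 0.0, 'joint_positions': array([70.27291837, 35.29067624, -0.7229792 , 81.64182516,  0.46403533,
       63.22090273, -2.31387644]), 'joint_velocities': array([ 0.02136032,  0.02186828, -0.03260184,  0.04371281, -0.01417264,
       -0.07954465, -0.00724724]), 'joint_efforts': array([-7.26290928e-04, -4.69218600e+01,  2.58839149e-01, -1.71034509e+01,
        9.96972987e-03,  9.65461921e-03,  6.75687858e-06]), 'eef_pos': array([ 0.20302682, -0.61713913,  0.4035185 ]), 'tcp_rot': array([-1.79849483e+02,  2.11920572e-03,  1.82135052e+01]), 'force': array([ 0.00971473, -0.27372108, -0.53938227]), 'ft_torque': array([0.00567902, 0.04509888, 0.00246025]), 'finger_force': 0.0, 'width': 0.08554266116155529} 0.1547
top {'K': array([[384.42539566,   0.        , 283.58908208],
       [  0.        , 384.42539566, 209.65845653],
       [  0.        ,   0.        ,   1.        ]]), 'distortion': array([0.03463785, 0.        , 0.        , 0.        , 0.        ]), 'rvec': array([ 2.201821  , -2.14295319,  0.10488448]), 'tvec': array([-0.09658961,  0.57583627,  0.86155091])}
side {'K': array([[545.17111291,   0.        , 282.45460543],
       [  0.        , 545.17111291, 207.1904211 ],
       [  0.        ,   0.        ,   1.        ]]), 'distortion': array([-0.00598037,  0.        ,  0.        ,  0.        ,  0.        ]), 'rvec': array([ 0.52543568, -2.59852116,  1.35152035]), 'tvec': array([0.48915828, 0.21097407, 1.19208643])}
```

View pics/top0.png

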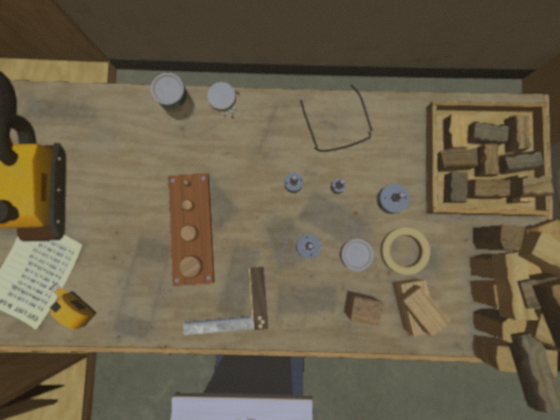

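View pics/side0.png

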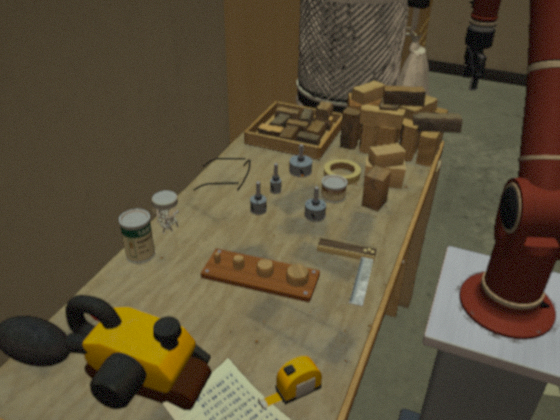

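The top view shows the saws at about (293,182), (339,185), (394,198) and (309,246), with the dowels at x≈188 and y≈183, 205, 233 and 266. The side view shows the same saws at (258,200), (276,180), (300,163) and (315,206). Next I'll zoom in for exact points.

```bash
cat > h.py <<'E'
import numpy as np, cv2
from plant import manip, imaging
def cal(n):
    c=imaging.calibration(n); R=cv2.Rodrigues(np.array(c["rvec"]))[0]; return c["K"],c["distortion"],R,np.array(c["tvec"]).ravel(),c
def ray(n,uv):
    K,d,R,t,_=cal(n); p=cv2.undistortPoints(np.array([[uv]],float),K,d)[0,0]
    return -R.T@t, R.T@np.array([p[0],p[1],1])
def plane(n,uv,z):
    o,v=ray(n,uv); return o+v*(z-o[2])/v[2]
def proj(n,X):
    K,d,R,t,c=cal(n); return cv2.projectPoints(np.array(X,float).reshape(-1,3),c["rvec"],c["tvec"],K,d)[0][:,0]
def tri(a,b):
    o1,v1=ray("top",a); o2,v2=ray("side",b)
    A=np.stack([v1,-v2],1); s=np.linalg.lstsq(A,o2-o1,rcond=None)[0]
    p,q=o1+s[0]*v1,o2+s[1]*v2; return (p+q)/2,np.linalg.norm(p-q)
E
python3 - <<'E'
import cv2; from h import *
t=cv2.imread("pics/top0.png"); s=cv2.imread("pics/side0.png")
cv2.imwrite("pics/tc.png",cv2.resize(t[160:290,160:420],None,fx=3,fy=3,interpolation=cv2.INTER_CUBIC))
cv2.imwrite("pics/sc.png",cv2.resize(s[140:310,190:350],None,fx=3.5,fy=3.5,interpolation=cv2.INTER_CUBIC))
for uv in [(293,182),(339,185),(394,198),(309,246)]: print(plane("top",uv,.038).round(3))
for uv in [(187,183),(188,205),(189,233),(190,266)]: print(plane("top",uv,.044).round(3))
print((-cal("top")[2].T@cal("top")[3]),(-cal("side")[2].T@cal("side")[3]))
E
```

```text
[ 0.642 -0.101  0.038]
[ 0.638 -0.207  0.038]
[ 0.611 -0.333  0.038]
[ 0.496 -0.141  0.038]
[0.632 0.141 0.044]
[0.581 0.136 0.044]
[0.518 0.13  0.044]
[0.445 0.124 0.044]
[ 0.4931479  -0.08153696  0.91287667] [0.13919515 0.97936408 0.85224799]
```

View pics/tc.png

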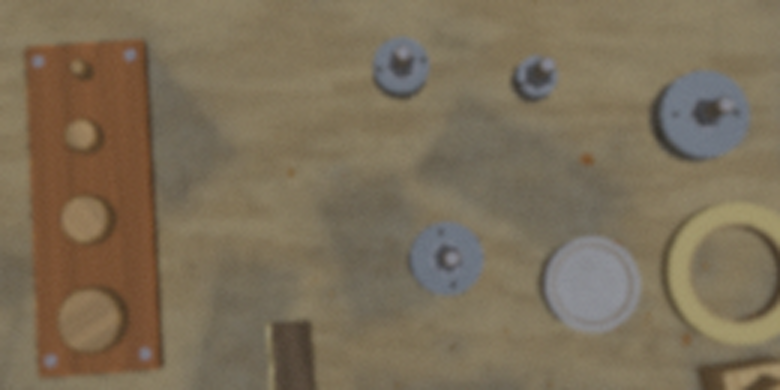

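View pics/sc.png

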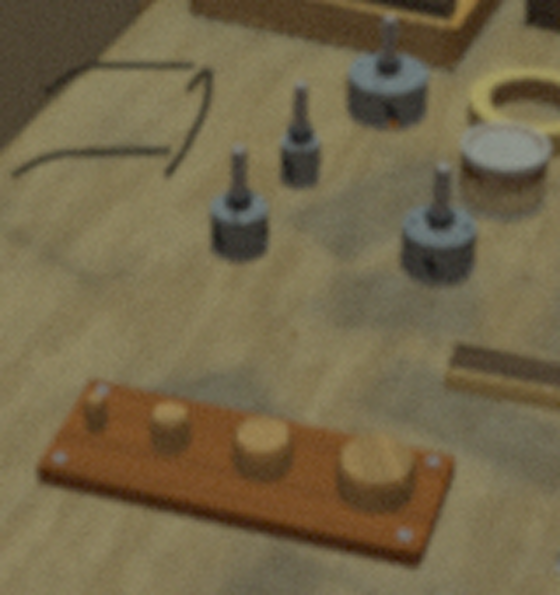

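The crops show each saw's shank tip and the dowel tops clearly. By cup size, the saws at top (293,182), (339,185), (394,198) and (309,246) are 44, 32, 68 and 56. I'll triangulate the tips and dowel tops from both views.

Run:
```python
from h import *
T=lambda u,v:((u+.5)/3-.5+160,(v+.5)/3-.5+160)
S=lambda u,v:((u+.5)/3.5-.5+190,(v+.5)/3.5-.5+140)
print("saw tips: tri, gap, top-plane, side-plane, cup-top centre")
for n,a,b,c in [("32",(547,65),(300,87),(535,79)),("44",(404,53),(239,150),(401,66)),("56",(451,253),(443,167),(447,258)),("68",(727,106),(389,18),(704,114))]:
    p,g=tri(T(*a),S(*b)); print(n,p.round(4),round(g,4),plane("top",T(*a),.09)[:2].round(4),plane("side",S(*b),.09)[:2].round(4),plane("top",T(*c),.038)[:2].round(4))
D=[]
for n,a,b in [("32",(81,68),(95,397)),("44",(83,135),(170,409)),("56",(86,219),(263,433)),("68",(91,320),(376,454))]:
    p,g=tri(T(*a),S(*b)); q=plane("top",T(*a),.044)[:2];r=plane("side",S(*b),.044)[:2]; print(n,p.round(4),round(g,4),q.round(4),r.round(4)); D.append((q+r)/2)
D=np.array(D); y=np.array([0,52,116,192.])/1000
c=D-D.mean(0); yc=y-y.mean(); d=(c*yc[:,None]).sum(0); d/=np.linalg.norm(d)
print("dir",d,np.degrees(np.arctan2(-d[1],-d[0])),"\n",D.mean(0)+yc[:,None]*d,"\nres",D-(D.mean(0)+yc[:,None]*d))
```

```text
saw tips: tri, gap, top-plane, side-plane, cup-top centre
32 [ 0.6372 -0.2062  0.0875] 0.001 [ 0.6373 -0.2057] [ 0.6351 -0.2025] [ 0.6353 -0.2045]
44 [ 0.6427 -0.1027  0.0885] 0.0017 [ 0.6432 -0.1024] [ 0.6408 -0.1006] [ 0.6426 -0.1016]
56 [ 0.4977 -0.1402  0.0891] 0.0054 [ 0.5003 -0.1393] [ 0.4947 -0.1397] [ 0.4969 -0.14  ]
68 [ 0.6111 -0.3348  0.09  ] 0.0004 [ 0.6109 -0.3349] [ 0.6113 -0.3348] [ 0.6117 -0.3335]
32 [0.634  0.1423 0.0417] 0.0008 [0.6332 0.1416] [0.633  0.1448]
44 [0.582  0.1373 0.0451] 0.0001 [0.5821 0.1375] [0.5827 0.1361]
56 [0.5186 0.1323 0.0426] 0.0006 [0.5188 0.132 ] [0.5176 0.1337]
68 [0.4438 0.1242 0.0445] 0.0003 [0.444  0.1244] [0.4439 0.1237]
dir [-0.9953022  -0.09681703] 5.555909930714612 
 [[0.633987   0.14293803]
 [0.58223129 0.13790354]
 [0.51853195 0.13170726]
 [0.44288898 0.12434916]] 
res [[-0.00088534  0.00024887]
 [ 0.00015415 -0.00108487]
 [-0.00030467  0.00115014]
 [ 0.00103586 -0.00031414]]
```

```bash
cat >> h.py <<'E'
from scipy.spatial.transform import Rotation as Ro
def go(x,y,z,yaw=5.5):
    s=manip.sense(); R=Ro.from_euler("xyz",s["tcp_rot"],degrees=True)
    d=R.inv().apply(np.array([x,y,z])-s["eef_pos"])*1000
    w=(R.inv()*Ro.from_euler("xyz",[180,0,yaw],degrees=True)).as_rotvec(degrees=True)
    print("shift mm",d.round(1),"turn",w.round(2),"t",round(s["clock"],2),"pos",s["eef_pos"].round(4),"w",round(s["width"],4),"F",s["force"].round(1))
E
python3 -c "
from h import *
go(.6115,-.334,.31)"
```

```text
shift mm [ 476.5 -141.1   93.9] turn [-0.13  0.02 12.71] t 0.1 pos [ 0.203  -0.6172  0.4036] w 0.0857 F [-0.5  0.4  0.1]
```

Emit:
servo_tool(commands="59 -17 0 0 0 2 85; 118 -35 0 0 0 4 85; 177 -52 0 0 0 6 85; 236 -70 0 0 0 8 85; 295 -87 5 0 0 10 85; 350 -104 25 0 0 12 85; 405 -120 50 0 0 12.7 85; 460 -136 75 0 0 12.7 85")

```text
clock: 1.1
eef_pos: [0.5988, -0.3432, 0.3286]
tcp_rot: [-180.0, 0.0, 5.5]
force: [-0.0, -0.0, 0.9]
width: 0.0848
finger_force: 0.0
```

Emit:
servo_tool(commands="16 -5 19 0 0 0 60; 16 -5 19 0 0 0 50; 16 -5 19 0 0 0 50")

```text
clock: 1.48
eef_pos: [0.6113, -0.3406, 0.3114]
tcp_rot: [179.9, 0.1, 5.3]
force: [0.1, 0.4, 0.2]
width: 0.0498
finger_force: 0.0
```

```bash
python3 -c "
from h import *
go(.6115,-.334,.229)
cv2.imwrite('pics/s1.png',imaging.capture('side')[:260,150:430])"
```

```text
shift mm [ 0.9 -6.8 82.4] turn [ 0.14  0.07 -0.2 ] t 1.48 pos [ 0.6113 -0.3406  0.3114] w 0.0498 F [0.1 0.4 0.2]
```

View pics/s1.png

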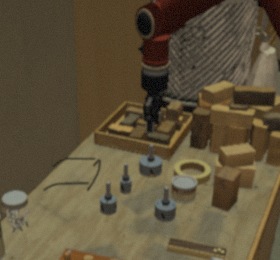

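The gripper hangs right above the largest saw, crop (152,125). I'll correct by about 7 mm, descend and close.

Emit:
servo_tool(commands="1 -7 0 0 0 0 50; 1 -7 30 0 0 0 50; 1 -7 60 0 0 0 50; 1 -7 82 0 0 0 50; 1 -7 82 0 0 0 50; 1 -7 82 0 0 0 0; 1 -7 82 0 0 0 0; 1 -7 82 0 0 0 0")

```text
clock: 2.52
eef_pos: [0.6134, -0.3313, 0.2297]
tcp_rot: [179.9, -0.1, 5.5]
force: [-0.9, 0.3, 2.3]
width: 0.0094
finger_force: 59.1
```

Emit:
servo_tool(commands="0 0 0 0 0 0 0; 0 0 0 0 0 0 0; 0 0 -8 0 0 0 0; 0 0 -40 0 0 0 0; 0 0 -90 0 0 0 0; 0 0 -140 0 0 0 0; 0 0 -140 0 0 0 0")

```text
clock: 3.4
eef_pos: [0.6144, -0.331, 0.374]
tcp_rot: [179.7, -0.5, 5.5]
force: [0.8, -0.3, -2.9]
width: 0.0092
finger_force: 58.7
```

```bash
python3 -c "
from h import *
go(.443,.1245,.36)
cv2.imwrite('pics/s2.png',imaging.capture('side')[:260,150:430])"
```

```text
shift mm [-126.7 -470.    10.5] turn [ 0.28 -0.51  0.04] t 3.4 pos [ 0.6144 -0.331   0.374 ] w 0.0092 F [ 0.8 -0.3 -2.9]
```

View pics/s2.png

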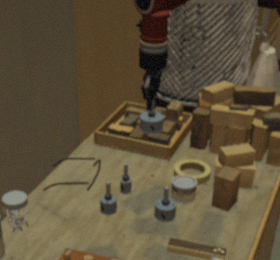

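The saw is lifted and held at crop (152,118). Carrying it to the thickest dowel.

Emit:
servo_tool(commands="-8 -30 0 0 0 0 0; -22 -80 0 0 0 0 0; -38 -140 0 0 0 0 0; -54 -200 0 0 0 0 0; -70 -260 0 0 0 0 0; -86 -320 2 0 0 0 0; -102 -380 4 0 0 0 0; -116 -430 6 0 0 0 0")

```text
clock: 4.45
eef_pos: [0.4544, 0.0884, 0.3609]
tcp_rot: [-180.0, 0.3, 5.6]
force: [2.1, -0.6, -2.9]
width: 0.0093
finger_force: 58.8
```

Emit:
servo_tool(commands="-7 -25 4 0 0 0 0; -11 -40 4 0 0 0 0; -11 -40 4 0 0 0 0; -11 -40 4 0 0 0 0")

```text
clock: 4.95
eef_pos: [0.4423, 0.1233, 0.3585]
tcp_rot: [179.9, 0.0, 5.4]
force: [0.6, -0.1, -1.8]
width: 0.0095
finger_force: 58.8
```

```bash
python3 -c "
from h import *
go(.443,.1245,.295)
cv2.imwrite('pics/s3.png',cv2.resize(imaging.capture('side')[100:320,160:360],None,fx=2.5,fy=2.5,interpolation=cv2.INTER_CUBIC))
cv2.imwrite('pics/t3.png',imaging.capture('top'))"
```

```text
shift mm [ 0.8 -1.2 63.5] turn [ 0.06  0.01 -0.14] t 4.95 pos [0.4423 0.1233 0.3585] w 0.0095 F [ 0.6 -0.1 -1.8]
```

View pics/s3.png

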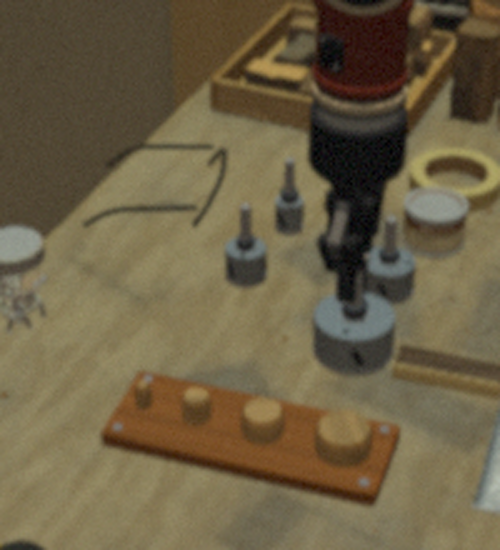

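The saw hangs upright above the thick dowel, with its cup-top centre at crop (354,319). I'll check its offset from the dowel.

```bash
python3 -c "
from h import *
S=lambda u,v:((u+.5)/2.5-.5+160,(v+.5)/2.5-.5+100)
print(plane('side',S(354,319),.167),plane('side',S(344,427),.044))"
```

```text
[0.43648336 0.12889799 0.167     ] [0.44204518 0.12699585 0.044     ]
```

Emit:
servo_tool(commands="4 0 10 0 0 0 0; 4 0 35 0 0 0 0; 4 0 60 0 0 0 0; 4 0 75 0 0 0 0; 4 0 90 0 0 0 0; 4 0 100 0 0 0 0; 4 0 106 0 0 0 0; 4 0 106 0 0 0 0")

```text
clock: 6.05
eef_pos: [0.4459, 0.125, 0.2525]
tcp_rot: [180.0, 0.0, 5.5]
force: [0.0, 0.5, -2.2]
width: 0.0096
finger_force: 58.8
```

Emit:
servo_tool(commands="0 0 3 0 0 0 0; 0 0 5 0 0 0 0; 0 0 5 0 0 0 0")

```text
clock: 6.42
eef_pos: [0.4458, 0.1251, 0.2478]
tcp_rot: [-180.0, -0.0, 5.5]
force: [-0.1, 0.6, -2.7]
width: 0.0095
finger_force: 58.8
```

Emit:
servo_tool(commands="0 0 0 0 0 0 40; 0 0 0 0 0 0 40; 0 0 0 0 0 0 40; 0 0 0 0 0 0 40; 0 0 -30 0 0 0 40; 0 0 -80 0 0 0 40; 0 0 -80 0 0 0 40")

```text
clock: 7.3
eef_pos: [0.4469, 0.1254, 0.3309]
tcp_rot: [-179.9, -0.5, 5.5]
force: [-0.9, -0.1, 0.1]
width: 0.0402
finger_force: 0.0
```

```bash
python3 -c "
from h import *
go(.497,-.140,.31)"
```

```text
shift mm [ 24.3 269.   20.6] turn [-0.11 -0.47  0.  ] t 7.3 pos [0.4469 0.1254 0.3309] w 0.0402 F [-0.9 -0.1  0.1]
```

Emit:
servo_tool(commands="5 50 0 0 0 0 40; 10 105 5 0 0 0 40; 15 160 10 0 0 0 40; 20 215 20 0 0 0 40; 24 255 20 0 0 0 40; 24 269 20 0 0 0 40; 24 269 20 0 0 0 40; 24 269 20 0 0 0 40")

```text
clock: 8.3
eef_pos: [0.4954, -0.1381, 0.3075]
tcp_rot: [-179.9, 0.0, 5.7]
force: [-1.3, 0.8, -0.1]
width: 0.0401
finger_force: 0.0
```

```bash
python3 -c "
from h import *
go(.497,-.140,.229)
cv2.imwrite('pics/s4.png',cv2.resize(imaging.capture('side')[100:320,160:360],None,fx=2.5,fy=2.5,interpolation=cv2.INTER_CUBIC))"
```

```text
shift mm [ 1.5  2.2 78.5] turn [-0.11  0.04  0.2 ] t 8.3 pos [ 0.4954 -0.1381  0.3075] w 0.0401 F [-1.3  0.8 -0.1]
```

View pics/s4.png

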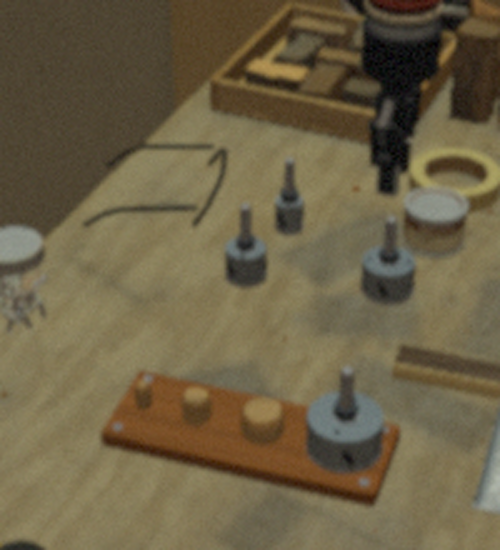

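The 68 saw sits upright and flat over the thick dowel, with its cup at crop (345,430). The gripper is above the 56 saw, so I'll grasp that next.

Emit:
servo_tool(commands="2 2 20 0 0 0 40; 2 2 50 0 0 0 40; 2 2 78 0 0 0 40; 2 2 78 0 0 0 40; 2 2 78 0 0 0 0; 2 2 78 0 0 0 0; 2 2 78 0 0 0 0; 2 2 78 0 0 0 0")

```text
clock: 9.35
eef_pos: [0.4983, -0.1419, 0.231]
tcp_rot: [180.0, -0.1, 5.5]
force: [-0.5, 1.9, 6.9]
width: 0.0094
finger_force: 58.6
```

Emit:
servo_tool(commands="0 0 0 0 0 0 0; 0 0 -8 0 0 0 0; 0 0 -40 0 0 0 0; 0 0 -90 0 0 0 0; 0 0 -135 0 0 0 0; 0 0 -135 0 0 0 0")

```text
clock: 10.1
eef_pos: [0.4983, -0.1427, 0.3682]
tcp_rot: [179.8, -0.4, 5.5]
force: [0.7, -0.1, -3.5]
width: 0.0096
finger_force: 58.7
```

```bash
python3 -c "
from h import *
go(.5185+.001,.1315,.36)"
```

```text
shift mm [  47.2 -270.9    7.7] turn [ 0.17 -0.43 -0.03] t 10.1 pos [ 0.4983 -0.1427  0.3682] w 0.0096 F [ 0.7 -0.1 -3.5]
```

Emit:
servo_tool(commands="5 -30 0 0 0 0 0; 14 -80 0 0 0 0 0; 24 -135 0 0 0 0 0; 33 -190 4 0 0 0 0; 42 -240 8 0 0 0 0; 46 -263 8 0 0 0 0; 47 -271 8 0 0 0 0; 47 -271 8 0 0 0 0")

```text
clock: 11.1
eef_pos: [0.5181, 0.1314, 0.3557]
tcp_rot: [179.9, 0.1, 5.5]
force: [0.1, -0.8, -2.5]
width: 0.0092
finger_force: 58.7
```

```bash
python3 -c "
from h import *
go(.5195,.1315,.2505)
cv2.imwrite('pics/s5.png',cv2.resize(imaging.capture('side')[100:320,160:360],None,fx=2.5,fy=2.5,interpolation=cv2.INTER_CUBIC))"
```

```text
shift mm [ 1.700e+00 -1.000e-01  1.052e+02] turn [ 0.07  0.14 -0.02] t 11.1 pos [0.5181 0.1314 0.3557] w 0.0092 F [ 0.1 -0.8 -2.5]
```

View pics/s5.png

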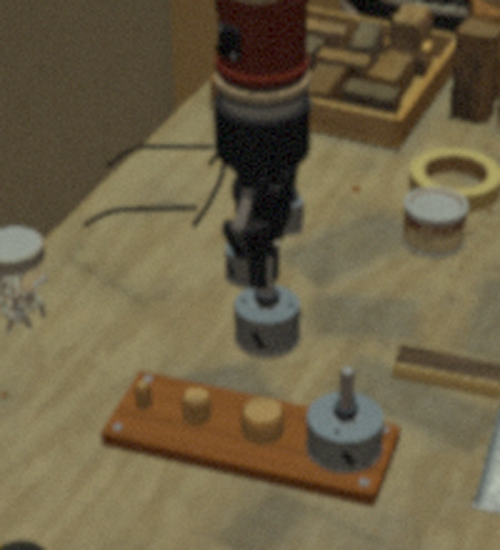

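The 56 saw hangs upright over its dowel, with its cup-top centre at crop (267,306) and the dowel top at (263,408).

```bash
python3 -c "
from h import *
S=lambda u,v:((u+.5)/2.5-.5+160,(v+.5)/2.5-.5+100)
print(plane('side',S(267,306),.163),plane('side',S(263,408),.044))"
```

```text
[0.51201902 0.13638142 0.163     ] [0.51802819 0.13216961 0.044     ]
```

Emit:
servo_tool(commands="3 1 20 0 0 0 0; 3 1 45 0 0 0 0; 3 1 65 0 0 0 0; 3 1 80 0 0 0 0; 3 1 92 0 0 0 0; 3 1 100 0 0 0 0; 3 1 105 0 0 0 0; 3 1 105 0 0 0 0")

```text
clock: 12.15
eef_pos: [0.5215, 0.1315, 0.2517]
tcp_rot: [-180.0, 0.0, 5.5]
force: [0.2, 0.9, -2.9]
width: 0.0092
finger_force: 58.7
```

Emit:
servo_tool(commands="0 0 0 0 0 0 0; 0 0 0 0 0 0 40; 0 0 0 0 0 0 40; 0 0 0 0 0 0 40; 0 0 0 0 0 0 40; 0 0 -30 0 0 0 40; 0 0 -80 0 0 0 40; 0 0 -80 0 0 0 40")

```text
clock: 13.15
eef_pos: [0.5228, 0.1317, 0.3356]
tcp_rot: [-179.9, -0.5, 5.5]
force: [-0.0, 1.2, 0.1]
width: 0.0402
finger_force: 0.0
```

```bash
python3 -c "
from h import *
go(.642,-.102,.31)"
```

```text
shift mm [ 96.  244.1  26. ] turn [-0.1  -0.52 -0.  ] t 13.15 pos [0.5228 0.1317 0.3356] w 0.0402 F [-0.   1.2  0.1]
```

Emit:
servo_tool(commands="18 45 0 0 0 0 40; 38 95 5 0 0 0 40; 58 150 10 0 0 0 40; 78 200 20 0 0 0 40; 93 236 25 0 0 0 40; 97 244 25 0 0 0 40; 97 244 25 0 0 0 40; 97 244 25 0 0 0 40")

```text
clock: 14.15
eef_pos: [0.6412, -0.0997, 0.3067]
tcp_rot: [-179.9, 0.0, 5.7]
force: [-0.2, -0.0, 0.2]
width: 0.0399
finger_force: 0.0
```

```bash
python3 -c "
from h import *
go(.642,-.102,.230)
cv2.imwrite('pics/s6.png',cv2.resize(imaging.capture('side')[100:320,160:360],None,fx=2.5,fy=2.5,interpolation=cv2.INTER_CUBIC))"
```

```text
shift mm [ 0.6  2.6 76.7] turn [-0.12  0.03  0.19] t 14.15 pos [ 0.6412 -0.0997  0.3067] w 0.0399 F [-0.2 -0.   0.2]
```

View pics/s6.png

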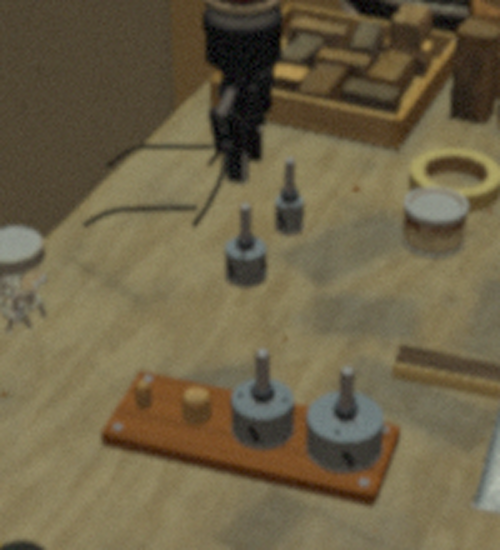

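The 56 saw is seated at crop (262,412), beside the 68. Next is the 44 saw.

Emit:
servo_tool(commands="0 2 20 0 0 0 40; 0 2 50 0 0 0 40; 0 2 76 0 0 0 40; 0 2 76 0 0 0 40; 0 2 76 0 0 0 0; 0 2 76 0 0 0 0; 0 2 76 0 0 0 0; 0 2 76 0 0 0 0")

```text
clock: 15.2
eef_pos: [0.6424, -0.1038, 0.2326]
tcp_rot: [180.0, -0.2, 5.5]
force: [-0.7, 0.7, 5.4]
width: 0.0089
finger_force: 58.6
```

Emit:
servo_tool(commands="0 0 0 0 0 0 0; 0 0 -8 0 0 0 0; 0 0 -40 0 0 0 0; 0 0 -90 0 0 0 0; 0 0 -135 0 0 0 0; 0 0 -135 0 0 0 0")

```text
clock: 15.95
eef_pos: [0.6425, -0.1046, 0.3702]
tcp_rot: [179.9, -0.5, 5.5]
force: [0.6, -0.3, -1.9]
width: 0.009
finger_force: 58.4
```

```bash
python3 -c "
from h import *
go(.5822+.002,.138,.36)"
```

```text
shift mm [ -35.  -247.1    9.3] turn [ 0.14 -0.5  -0.02] t 15.95 pos [ 0.6425 -0.1046  0.3702] w 0.009 F [ 0.6 -0.3 -1.9]
```

Emit:
servo_tool(commands="-4 -28 0 0 0 0 0; -11 -78 0 0 0 0 0; -18 -130 0 0 0 0 0; -25 -180 4 0 0 0 0; -32 -225 9 0 0 0 0; -35 -243 9 0 0 0 0; -35 -247 9 0 0 0 0; -35 -247 9 0 0 0 0")

```text
clock: 16.95
eef_pos: [0.5836, 0.1364, 0.3564]
tcp_rot: [179.9, 0.0, 5.4]
force: [0.2, -0.1, -2.6]
width: 0.009
finger_force: 58.6
```

```bash
python3 -c "
from h import *
go(.5842,.138,.2515)
cv2.imwrite('pics/s7.png',cv2.resize(imaging.capture('side')[100:320,160:360],None,fx=2.5,fy=2.5,interpolation=cv2.INTER_CUBIC))"
```

```text
shift mm [  0.8  -1.7 104.8] turn [ 0.11  0.02 -0.13] t 16.95 pos [0.5836 0.1364 0.3564] w 0.009 F [ 0.2 -0.1 -2.6]
```

View pics/s7.png

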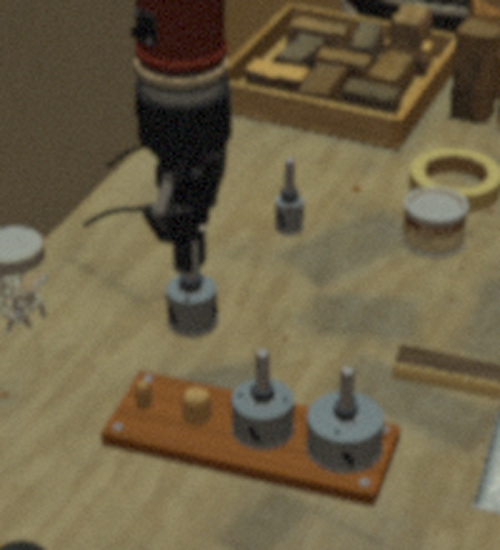

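The 44 saw hangs upright at crop (192,305), above its dowel at (196,391). Lowering it.

Emit:
servo_tool(commands="2 -1 20 0 0 0 0; 2 -1 45 0 0 0 0; 2 -1 65 0 0 0 0; 2 -1 80 0 0 0 0; 2 -1 92 0 0 0 0; 2 -1 100 0 0 0 0; 2 -1 104 0 0 0 0; 2 -1 105 0 0 0 0")

```text
clock: 18.0
eef_pos: [0.5852, 0.1396, 0.2519]
tcp_rot: [-180.0, -0.0, 5.5]
force: [-0.5, 0.6, -1.5]
width: 0.0092
finger_force: 58.6
```

Emit:
servo_tool(commands="0 0 0 0 0 0 0; 0 0 0 0 0 0 40; 0 0 0 0 0 0 40; 0 0 0 0 0 0 40; 0 0 0 0 0 0 40; 0 0 -30 0 0 0 40; 0 0 -80 0 0 0 40; 0 0 -80 0 0 0 40")

```text
clock: 19.0
eef_pos: [0.5864, 0.1399, 0.3362]
tcp_rot: [-179.9, -0.6, 5.5]
force: [0.2, -1.2, 0.1]
width: 0.0402
finger_force: 0.0
```

```bash
python3 -c "
from h import *
go(.636,-.205,.31)"
```

```text
shift mm [ 16.  348.1  25.7] turn [-0.1  -0.56  0.  ] t 19.0 pos [0.5864 0.1399 0.3362] w 0.0402 F [ 0.2 -1.2  0.1]
```

Emit:
servo_tool(commands="2 45 0 0 0 0 40; 5 105 5 0 0 0 40; 8 165 10 0 0 0 40; 11 225 15 0 0 0 40; 14 285 20 0 0 0 40; 16 330 24 0 0 0 40; 16 348 24 0 0 0 40; 16 348 24 0 0 0 40")

```text
clock: 20.0
eef_pos: [0.6341, -0.2058, 0.3071]
tcp_rot: [-179.9, 0.1, 5.4]
force: [-0.0, 0.6, 0.1]
width: 0.0402
finger_force: 0.0
```

```bash
python3 -c "
from h import *
go(.636,-.205,.2305)"
```

```text
shift mm [ 2.1 -0.5 76.6] turn [-0.05  0.06 -0.08] t 20.0 pos [ 0.6341 -0.2058  0.3071] w 0.0402 F [-0.   0.6  0.1]
```

Emit:
servo_tool(commands="1 1 20 0 0 0 40; 1 1 50 0 0 0 40; 1 1 76 0 0 0 40; 1 1 76 0 0 0 40; 1 1 76 0 0 0 0; 1 1 76 0 0 0 0; 1 1 76 0 0 0 0; 1 1 76 0 0 0 0")

```text
clock: 21.0
eef_pos: [0.6358, -0.2061, 0.2328]
tcp_rot: [180.0, -0.1, 5.5]
force: [0.1, 0.7, 2.1]
width: 0.0095
finger_force: 58.6
```

Emit:
servo_tool(commands="0 0 0 0 0 0 0; 0 0 -8 0 0 0 0; 0 0 -40 0 0 0 0; 0 0 -90 0 0 0 0; 0 0 -135 0 0 0 0; 0 0 -135 0 0 0 0")

```text
clock: 21.75
eef_pos: [0.6363, -0.2068, 0.3716]
tcp_rot: [179.8, -0.5, 5.5]
force: [0.4, 0.5, -2.2]
width: 0.0092
finger_force: 58.4
```

```bash
python3 -c "
from h import *
go(.634+.002,.143,.36)"
```

```text
shift mm [  33.  -348.2   10.5] turn [ 0.23 -0.5  -0.01] t 21.75 pos [ 0.6363 -0.2068  0.3716] w 0.0092 F [ 0.4  0.5 -2.2]
```

Emit:
servo_tool(commands="3 -35 0 0 0 0 0; 9 -95 0 0 0 0 0; 15 -155 0 0 0 0 0; 21 -215 4 0 0 0 0; 27 -275 8 0 0 0 0; 31 -325 10 0 0 0 0; 33 -344 10 0 0 0 0; 33 -348 10 0 0 0 0")

```text
clock: 22.75
eef_pos: [0.6345, 0.1443, 0.3555]
tcp_rot: [180.0, 0.1, 5.6]
force: [0.3, -0.5, -1.4]
width: 0.0089
finger_force: 58.6
```

```bash
python3 -c "
from h import *
go(.636,.143,.2515)
cv2.imwrite('pics/s8.png',cv2.resize(imaging.capture('side')[100:320,160:360],None,fx=2.5,fy=2.5,interpolation=cv2.INTER_CUBIC))"
```

```text
shift mm [  1.6   1.4 104. ] turn [0.03 0.14 0.13] t 22.75 pos [0.6345 0.1443 0.3555] w 0.0089 F [ 0.3 -0.5 -1.4]
```

View pics/s8.png

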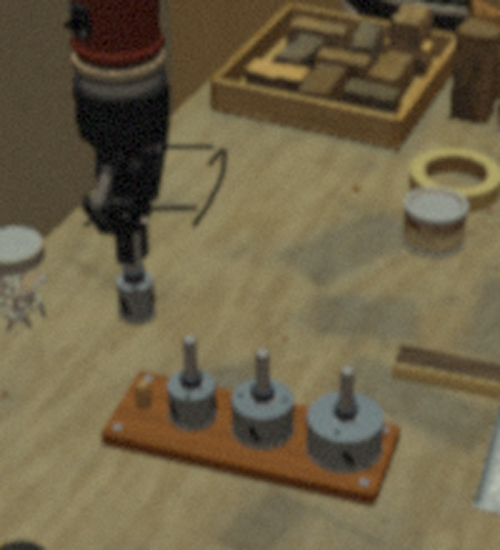

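The 44 saw is on its dowel at crop (192,398), and the 32 hangs above the thinnest dowel at (143,391). Lowering it.

Emit:
servo_tool(commands="2 1 20 0 0 0 0; 2 1 45 0 0 0 0; 2 1 65 0 0 0 0; 2 1 80 0 0 0 0; 2 1 92 0 0 0 0; 2 1 99 0 0 0 0; 2 1 103 0 0 0 0; 2 1 104 0 0 0 0")

```text
clock: 23.8
eef_pos: [0.6371, 0.1426, 0.2529]
tcp_rot: [180.0, -0.0, 5.5]
force: [-0.7, 0.1, -1.6]
width: 0.009
finger_force: 58.7
```

Emit:
servo_tool(commands="0 0 0 0 0 0 0; 0 0 0 0 0 0 40; 0 0 0 0 0 0 40; 0 0 0 0 0 0 40; 0 0 0 0 0 0 40; 0 0 -30 0 0 0 40; 0 0 -80 0 0 0 40; 0 0 -130 0 0 0 40")

```text
clock: 24.8
eef_pos: [0.6369, 0.1425, 0.3839]
tcp_rot: [180.0, 0.0, 5.5]
force: [1.2, 0.8, -0.3]
width: 0.0399
finger_force: 0.0
```

Emit:
servo_tool(commands="0 60 0 0 0 0 40; 0 120 0 0 0 0 40; 0 180 0 0 0 0 40; 0 230 0 0 0 0 40; 0 230 0 0 0 0 40; 0 230 0 0 0 0 40")

```text
clock: 25.55
eef_pos: [0.659, -0.0857, 0.3826]
tcp_rot: [-179.9, 0.0, 5.5]
force: [0.4, 1.3, -0.5]
width: 0.0404
finger_force: 0.0
```

```bash
python3 -c "
from h import *
s=cv2.resize(imaging.capture('side')[205:295,190:330],None,fx=4,fy=4,interpolation=cv2.INTER_CUBIC)
t=cv2.resize(imaging.capture('top')[165:290,150:230],None,fx=2.88,fy=2.88,interpolation=cv2.INTER_CUBIC)
c=np.zeros((360,800,3),np.uint8); c[:,:560]=s; c[:,560:560+t.shape[1]]=t[:360]
cv2.imwrite('pics/f.png',c)"
```

```text
(no output)
```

View pics/f.png

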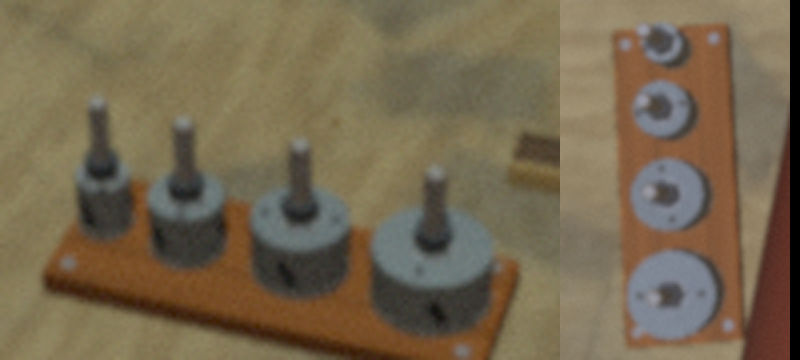

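All four saws stand on their dowels in size order. Side-view tips are at (98,101), (183,121), (301,145) and (435,171). I'll check the tip heights, which should be 0.108 m.

```bash
python3 -c "
from h import *
S=lambda u,v:((u+.5)/4-.5+190,(v+.5)/4-.5+205)
T=lambda u,v:((u-560+.5)/2.88-.5+150,(v+.5)/2.88-.5+165)
for a,b in [((644,31),(98,101)),((641,103),(183,121)),((651,192),(301,145)),((655,298),(435,171))]:
    p,g=tri(T(*a),S(*b)); print(p.round(4),round(g,4))
s=manip.sense(); print(s['clock'],s['finger_force'])"
```

```text
[0.6371 0.1423 0.108 ] 0.0001
[0.5842 0.1415 0.1097] 0.0009
[0.5188 0.1313 0.1065] 0.0011
[0.4432 0.1241 0.1075] 0.0007
25.65 0.0
```

The tip heights come out at 0.1065–0.110 m against the expected 0.108, and each axis is within 4 mm of its dowel. Handing in.

```bash
python3 -c "
from plant import ticket
print(ticket.job_done())"
```

```text
the job is handed in; nothing more can be done
None
```

All four hole saws stand teeth down and flat on the board, each over its own dowel in size order; measured axes were within about 4 mm, and I handed the job in at about 26 s (no verdict came back).

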